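Turn the canister carousel to the front

ROBOT

A 6-joint arm with a two-finger parallel gripper is mounted at the origin on the work surface. World frame = base frame: x ahead of the robot, y to its left, z up, the work surface at z = 0. Lengths are in m, angles in rad, forces in N, time in s.
With the tool pointing down it reaches from about 0.35 to 0.85 m from the base axis. Payload 8.1 kg.
Tool frame: the origin (TCP) lies on the centre line of the jaws, within the pads' length; the fingertips stand 11 mm ahead of it and the grasp point (between the pads) lies 8 mm behind it; z points along the fingers, x is the direction in which the jaws open and shut, and the axes are right-handed (so a half turn about z gives the same grasp; the last joint's range is limited). The gripper opens to 93 mm and grips with 3 to 60 N. Pads are 15 mm wide; open, the fingers measure 128 mm over their backs; the gripper's body (75 mm by 188 mm) begins 65 mm behind the grasp point.
Start: joints at [1.095, 0.13, 1.488, -0, 1.523, -0.085], TCP at [0.229, 0.555, 0.23] pointing down, gripper open.
Joint ranges: [-2.96, 2.96], [-0.89, 2.26], [0.02, 2.5], [-1.34, 4.48], [0, 2.73], [-2.66, 2.66]. Speed limits (rad/s): [2.39, 2.39, 2.79, 3.14, 3.14, 3.14].

INTERFACE

Orientations are given as a 3x3 rotation matrix whose columns are the frame's x, y, z axes.
In Python, from bench import * gives the robot as it stands. The module is installed in compiled form; this text tells all that it offers.
- The arm moves only by the tool drive_tool, never from a script. Its argument "targets" is a list of rows, each a list of 7 numbers: the shift along the world's x, y, z in mm, then the turn, a rotation vector about the world's x, y, z in rad, then the closure, from -1 (fully open) to 1 (shut). A call has 1 to 5 rows; each row is the pose to reach, as a shift and turn from the pose measured when the call began; what a row does not reach only later rows make up. A row lasts 1/8 s, in which the tool goes at most 62.5 mm and 10.7 degrees, less where a joint would pass 70% of its speed; a pose out of reach is approached as far as the arm can. A call with a gripper value outside its range is refused whole. The fingers move at their own pace and stop on an object; "newtons" is the grip in N (left out, the last holds). Time passes only in rows, so rows that repeat a pose let the fingers close. It gives the time, the measured TCP pose, the force and the opening at its end, in the units of the state.
- read_state(): the state, without advancing time (a new reading comes with each control period).
- get_image(name): name is "scene" or "top"; returns a dict with "frame" (480x640x3 uint8, red, green, blue), "vfov" (degrees; the focal length in pixels is half the picture's height over the tangent of half this angle, whatever the lens; pixels are square), "cx", "cy" (the principal point, pixels), "k1" (the pictures are not rectified: a ray, as slopes to the right and down, at radius r is drawn at 1 + k1 r^2 times it, then the intrinsics apply), "R" (3x3) and "t" (3): a world point X has camera coordinates R X + t. Camera axes: x right, y down, z forward; pixel columns grow to the right and rows downward; lengths in m; the calibration is good to about 2 mm. A picture is of the moment at which its call begins. There is no depth.
- job_done(): hands the job in, once; it reports no verdict.
Trained networks look in a picture, given as the dict that the camera call returned (one of the last four; its "shot" number tells which), for a name from the list of things; names that differ only in an ending like _2 or _b are one class to them, and where a whole thing is asked for, a point or a joint stands for the part that bears it (a point fixed in the world has none). Each returns a list of dicts, best first, with "p" (0 to 1); they miss things now and then, are a little off and sometimes report something else, mostly with a low value. They report only what shows in the picture. A call takes as long as a camera call. They do not tell look-alikes from the thing itself.
- recognise(picture, name): "bbox" ([centre column, centre row, width, height] in pixels, round what is visible of it).
- silhouettes(picture, name): "region" (480x640 bool, what is visible of it) and "bbox" ([centre column, centre row, width, height] in pixels, round what is visible of it).
The state is a dict: "clock": time; "joint_positions": joint angles; "qvel": joint speeds; "joint_torque": joint torques, N m; "tcp_pos": TCP position; "ee_rot": TCP orientation; "ft_force": force on the tool from outside, world axes, zero at the start; "torque": the same for the moment, N m; "finger_gap": finger opening in m.
Only numpy, scipy, OpenCV 4.12 (cv2) and the standard library are available. Lean on these libraries where they do the work, as an engineer would, in place of code of your own. Each camera call takes 0.05 s, during which the arm holds its last target.

TASK

On the packing table stands a wooden carousel with four canisters. Push its rim round, where steel posts stand for the fingers, until the canister with the ball knob on its lid stands at the front, centred in line with the steel tongue of its foot, and leave it at rest there. The canisters themselves must not be touched, lifted or toppled; leave the tub, the carton and the jar beside it where they are.

Things in the scene. Friction and masses are not known exactly. Their poses are not given: they have to be found in the camera images.
- foot: fixed dark steel foot under the platter, a disc of 250 mm diameter, 16 mm high; origin on the turning axis at table height, z up, does not turn. A flat tongue of the same steel, 30 mm wide, 12 mm high, runs out along its -x axis to 220 mm from the axis (70 mm beyond the platter) and marks the front, roughly towards the robot
- platter: light-wood disc, 300 mm diameter, top 38 mm above the table, turns endlessly both ways about its upright axis; origin on the axis, 20 mm above the table. Six steel posts (14 mm diameter, tops 83 mm above the table) stand on its rim 135 mm from the axis, 60 degrees apart, one on its +x axis. A post takes about 1 N of push; the disc stops at once when the push ends. The canisters ride loose on it
- knob_canister_mid (a point): the canister to bring to the front: white round canister, 56 mm diameter, aluminium lid with a ball knob (24 mm) on a stalk, 80 mm tall in all; point on its axis, 40 mm above its underside. It stands about 65 mm from the platter's axis
- flat_canister_mid (a point): white round canister with a flat aluminium lid, 56 mm diameter, 60 mm tall, standing on the platter about 65 mm from its axis; point at its centre, half-way up
- square_tin_mid (a point): white square tin with a flat aluminium lid, 44 x 44 x 70 mm, standing on the platter about 65 mm from its axis; point at its centre, half-way up
- open_cup_mid (a point): white open cup without lid, 56 mm diameter, 65 mm tall, standing on the platter about 65 mm from its axis; point on its axis, 32 mm above its underside
- tub: open grey tub, 120 x 160 x 60 mm, on the table beside the carousel; origin at the centre of its underside
- carton: small cardboard box, 80 x 60 x 50 mm, on the table beside the carousel; origin at the centre of its underside
- jar: plain closed glass jar with a white cap, 64 mm diameter, 80 mm tall, standing on the table beside the carousel; origin at the centre of its underside
There are look-alikes about, which are no part of the job. Leave any blue or turquoise look-alike of the part that bears knob_canister_mid alone.

How it is judged:
At the end, for the whole second after the job is handed in: The knob canister is at the front, its centre within 14 mm of the tongue's centre line; platter at rest (under 0.05 rad/s); all canisters upright (0.1 rad) on the platter, 45 to 85 mm from its axis; tub, carton and jar within 15 mm of their starts (y of knob_canister_mid in the frame of foot between -0.014 and 0.014 m and x of knob_canister_mid in the frame of foot below -0.045 m and angular speed of platter below 0.05 rad/s and horizontal distance between knob_canister_mid and foot between 0.045 and 0.085 m and angle between each of knob_canister_mid, flat_canister_mid, square_tin_mid, open_cup_mid's own z axis and vertical below 0.1 rad and height (world z) of knob_canister_mid between 0.072 and 0.084 m and horizontal distance between flat_canister_mid and foot between 0.045 and 0.085 m and height (world z) of flat_canister_mid between 0.062 and 0.074 m and horizontal distance between square_tin_mid and foot between 0.045 and 0.085 m and height (world z) of square_tin_mid between 0.067 and 0.079 m and horizontal distance between open_cup_mid and foot between 0.045 and 0.085 m and height (world z) of open_cup_mid between 0.0645 and 0.0765 m and distance of each of tub, carton, jar from where it was at the start of the episode below 0.015 m); the robot touches nothing.
It fails at once if a canister is touched by the robot (over 0.5 N) (contact force between any of the fingers, the arm and knob_canister above 0.5 N or contact force between any of the fingers, the arm and flat_canister above 0.5 N or contact force between any of the fingers, the arm and square_tin above 0.5 N or contact force between any of the fingers, the arm and open_cup above 0.5 N).
It fails at once if a canister is lifted more than 12 mm or tipped more than 0.3 rad (height (world z) of knob_canister_mid above 0.09 m or angle between any of knob_canister_mid, flat_canister_mid, square_tin_mid, open_cup_mid's own z axis and vertical above 0.3 rad or height (world z) of flat_canister_mid above 0.08 m or height (world z) of square_tin_mid above 0.085 m or height (world z) of open_cup_mid above 0.0825 m).
It fails at once if the tub, the carton or the jar is moved more than 15 mm (distance of any of tub, carton, jar from where it was at the start of the episode above 0.015 m).
It also fails if it takes over 51 s, if anything falls off the work surface, if the arm or the gripper's body presses on something with over 40 N, if the wrist force passes 120 N, or if a joint passes its speed limit or range.

## Working session

There is one attempt and no reset: what is moved stays moved. The work goes in short steps, Python scripts to look and compute and a tool call to move; the robot and the scene stay as the last step left them, time stands still between calls to the robot, and variables do not carry over. Pictures are saved under pics/ and viewed, and the job is handed in when it is done.

Besides the shell and the picture viewer there is one more tool, called after ">>>" in YAML: its name, and indented under it one key for each argument. drive_tool: Moves the arm, as the interface text tells. Its arguments: {"type":"object","properties":{"targets":{"type":"array"},"newtons":{"type":"number"}},"required":["targets"]}

```bash
mkdir -p pics; cat > h.py <<'E'
from bench import *
import numpy as np, cv2
def K(p):
    f=240/np.tan(np.radians(p["vfov"])/2); return f
def proj(p,X):
    X=np.atleast_2d(X); c=X@np.array(p["R"]).T+np.array(p["t"]); s=c[:,:2]/c[:,2:]
    r2=(s**2).sum(1,keepdims=True); s=s*(1+p["k1"]*r2); return s*K(p)+[p["cx"],p["cy"]]
def ray(p,uv):
    d=(np.array(uv,float)-[p["cx"],p["cy"]])/K(p); s=d.copy()
    for _ in range(30): s=d/(1+p["k1"]*(s@s))
    R=np.array(p["R"]);o=-R.T@np.array(p["t"]); v=R.T@np.array([s[0],s[1],1]); return o,v
def atz(p,uv,z):
    o,v=ray(p,uv); return o+v*(z-o[2])/v[2]
def save(p,n,box=None,s=1):
    im=cv2.cvtColor(p["frame"],cv2.COLOR_RGB2BGR)
    if box: im=im[box[1]:box[3],box[0]:box[2]]
    cv2.imwrite("pics/"+n,cv2.resize(im,None,fx=s,fy=s,interpolation=cv2.INTER_CUBIC))
E
python3 - <<'E'
from h import *
for n in("top","scene"):
    p=get_image(n); save(p,n+"0.png"); print(n,p["vfov"],p["R"],p["t"],p["k1"])
    for o in("foot","platter","knob_canister_mid","flat_canister_mid","square_tin_mid","open_cup_mid","tub","carton","jar"):
        print(o,[(round(d["p"],2),np.round(d["bbox"]).tolist()) for d in recognise(p,o)][:4])
s=read_state();print(s["clock"],s["tcp_pos"],s["ee_rot"],s["finger_gap"])
E
```

```text
top 52.44336743741621 [[-0.00497627 -0.99994646 -0.0090724 ]
 [-0.99813822  0.00551838 -0.06074235]
 [ 0.06078917  0.00875323 -0.99811225]] [0.03826525 0.59194319 1.16619143] -0.059295350080905515
foot [(0.81, [377.0, 277.0, 124.0, 148.0])]
platter [(0.63, [376.0, 263.0, 128.0, 127.0])]
knob_canister_mid [(0.93, [492.0, 214.0, 30.0, 27.0]), (0.85, [440.0, 151.0, 23.0, 26.0]), (0.78, [399.0, 141.0, 24.0, 27.0]), (0.6, [404.0, 248.0, 20.0, 23.0])]
flat_canister_mid [(0.76, [398.0, 282.0, 25.0, 22.0])]
square_tin_mid [(0.91, [365.0, 235.0, 24.0, 26.0]), (0.43, [375.0, 277.0, 126.0, 152.0])]
open_cup_mid [(0.73, [349.0, 267.0, 24.0, 25.0])]
tub [(0.7, [260.0, 222.0, 84.0, 72.0])]
carton [(0.7, [480.0, 288.0, 42.0, 39.0])]
jar [(0.68, [270.0, 304.0, 28.0, 30.0]), (0.44, [403.0, 248.0, 23.0, 25.0])]
scene 53.20028946480003 [[-0.09233274  0.99571338  0.00543331]
 [ 0.81893729  0.07904191 -0.56841366]
 [-0.56640655 -0.04803364 -0.82272498]] [ 0.04502266 -0.44820263  1.32699308] -0.028535230492557438
foot [(0.56, [276.0, 223.0, 149.0, 134.0]), (0.43, [415.0, 282.0, 108.0, 100.0])]
platter [(0.9, [275.0, 224.0, 143.0, 130.0])]
knob_canister_mid [(0.93, [240.0, 226.0, 33.0, 32.0]), (0.9, [168.0, 341.0, 36.0, 37.0]), (0.8, [125.0, 260.0, 34.0, 39.0]), (0.6, [216.0, 357.0, 40.0, 40.0])]
flat_canister_mid [(0.8, [255.0, 192.0, 26.0, 39.0]), (0.63, [168.0, 193.0, 49.0, 45.0])]
square_tin_mid []
open_cup_mid [(0.72, [304.0, 208.0, 29.0, 40.0])]
tub [(0.64, [414.0, 280.0, 104.0, 101.0])]
carton [(0.8, [168.0, 193.0, 48.0, 44.0])]
jar [(0.67, [397.0, 195.0, 36.0, 45.0]), (0.22, [274.0, 224.0, 143.0, 132.0])]
1.0 [0.22853498 0.55480327 0.2296765 ] [[ 3.80877751e-01  9.24625404e-01  3.18398023e-05]
 [ 9.24625401e-01 -3.80877753e-01  7.13195228e-05]
 [ 7.80709149e-05  2.27587047e-06 -9.99999997e-01]] 0.09304191127526391
```

View pics/top0.png

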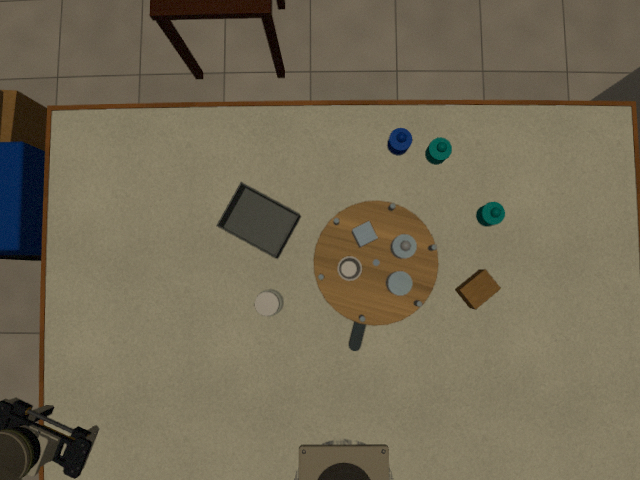

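View pics/scene0.png

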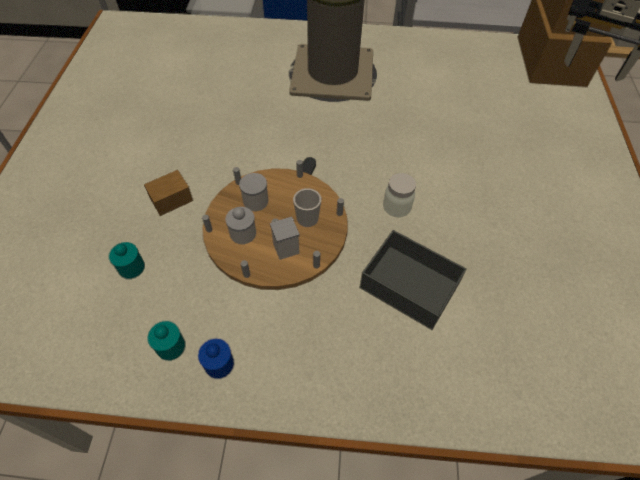

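The white ball-knob canister stands on the platter at top (404,246) and scene (240,226). The knobbed ones at top (400,140), (440,150) and (492,214) are blue or turquoise look-alikes on the table. Next I enlarge the crop and measure.

```bash
python3 - <<'E'
from h import *
p=get_image("top"); save(p,"top1.png",(300,190,460,360),4)
f=p["frame"]
m=silhouettes(p,"platter")[0]["region"]; 
ys,xs=np.nonzero(m); 
c,_=cv2.findContours(m.astype(np.uint8),0,1); c=max(c,key=cv2.contourArea)
pts=np.array([atz(p,q[0],.038)[:2] for q in c])
A=np.c_[2*pts,np.ones(len(pts))]; s=np.linalg.lstsq(A,(pts**2).sum(1),rcond=None)[0]
C=s[:2]; print("platter",C,np.sqrt(s[2]+C@C))
print("hub", atz(p,(376,263),.045))
for n,z in(("knob_canister_mid",.078),("flat_canister_mid",.09),("square_tin_mid",.1),("open_cup_mid",.1)):
    for d in recognise(p,n): print(n,d["p"],atz(p,d["bbox"][:2],z)[:2], np.hypot(*(atz(p,d["bbox"][:2],z)[:2]-C)))
for uv in [(392,207),(433,247),(419,303),(362,318),(321,277),(336,222)]:
    X=atz(p,uv,.083)[:2]-C; print(uv,X+C,np.hypot(*X),np.degrees(np.arctan2(X[1],X[0])))
# tongue: dark pixels
g=f.astype(int).sum(2)
for r in range(318,354):
    xs=[x for x in range(335,380) if g[r,x]<200]
    if xs: print(r,min(xs),max(xs),(lambda X:(np.round(X,4).tolist()))(atz(p,((min(xs)+max(xs))/2,r),.012)[:2]))
for n,z in(("jar",.08),("tub",.03),("carton",.05)):
    for d in recognise(p,n)[:1]: print(n,atz(p,d["bbox"][:2],z)[:2])
E
```

```text
platter [ 0.54968077 -0.07967945] 0.14667888024700582
hub [ 0.54710095 -0.08067674  0.045     ]
knob_canister_mid 0.95 [ 0.83226586 -0.13368065] 0.28769855845755515
knob_canister_mid 0.85 [ 0.58145683 -0.14545637] 0.07305012907956249
knob_canister_mid 0.66 [ 0.80716497 -0.22643997] 0.29637267298765174
knob_canister_mid 0.62 [ 0.65625075 -0.34587294] 0.28673355683276947
flat_canister_mid 0.57 [ 0.50394205 -0.12685467] 0.06570793051491652
square_tin_mid 0.63 [ 0.60845916 -0.04531575] 0.06808643831962755
open_cup_mid 0.74 [ 0.48707865 -0.30481137] 0.23367371934975895
open_cup_mid 0.67 [ 0.53643693 -0.01826049] 0.06283063238225357
(392, 207) [ 0.67522047 -0.11562733] 0.1305850906516561 -15.97889037652675
(433, 247) [ 0.58220615 -0.20875935] 0.13311468825276945 -75.85710823330972
(419, 303) [ 0.45430687 -0.17455851] 0.13452960677970083 -135.14902485170913
(362, 318) [ 0.42106476 -0.04405365] 0.1334588976141928 164.51761320793676
(321, 277) [0.5148531  0.04897556] 0.1332857058012994 105.14726711859804
(336, 222) [0.64112999 0.01387872] 0.1308284814712821 45.65310307680348
321 354 355 [0.40
[... 268 characters left out ...]
59, -0.0373]
331 352 363 [0.3835, -0.0373]
332 352 363 [0.3811, -0.0373]
333 351 362 [0.3787, -0.0348]
334 351 362 [0.3763, -0.0348]
335 351 362 [0.3739, -0.0348]
336 351 362 [0.3715, -0.0348]
337 350 362 [0.3691, -0.0336]
338 350 361 [0.3667, -0.0323]
339 350 361 [0.3643, -0.0323]
340 350 361 [0.3619, -0.0323]
341 349 361 [0.3595, -0.0311]
342 349 360 [0.3571, -0.0298]
343 349 360 [0.3546, -0.0298]
344 349 360 [0.3522, -0.0298]
345 349 360 [0.3498, -0.0298]
346 349 359 [0.3474, -0.0286]
347 350 359 [0.345, -0.0298]
348 350 358 [0.3426, -0.0285]
349 351 358 [0.3402, -0.0297]
350 353 356 [0.3378, -0.0297]
jar [0.45741424 0.16374579]
tub [0.64874634 0.19572078]
carton [ 0.4836759  -0.32189375]
```

View pics/top1.png

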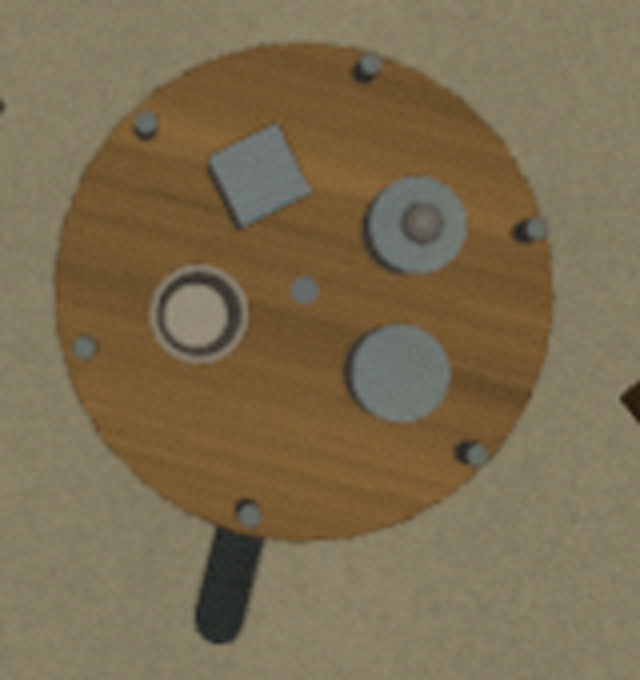

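The enlarged crop shows the white ball-knob canister at about top (404,246), which is -62° about the axis at roughly (0.548,-0.080). The tongue lies at about 166°. That means about 131° of clockwise turn, so I'll push the post at 45.6° with shut fingers. First I refine the numbers, and the traverse can start as well.

>>> drive_tool:
  targets:
    - [36, -48, 0, 0, 0, -0.02, 1]
    - [72, -96, 0, 0, 0, -0.04, 1]
    - [108, -144, 0, 0, 0, -0.06, 1]
    - [144, -192, 0, 0, 0, -0.08, 1]
    - [180, -240, 0, 0, 0, -0.1, 1]
  newtons: 20

```text
clock: 2.08
tcp_pos: [0.4095, 0.3132, 0.2299]
ee_rot: [[0.472, 0.882, 0.001], [0.882, -0.472, 0.0], [0.001, 0.0, -1.0]]
ft_force: [0.1, 1.0, 0.9]
finger_gap: 0.0474
```

```bash
cat > fit.py <<'E'
from h import *
from scipy.optimize import least_squares
def go(tag,uvt,uvs):
    t=get_image("top"); s=get_image("scene")
    save(t,tag+"t.png",(300,190,460,360),4); save(s,tag+"s.png",(190,130,360,300),4)
    return t,s
E
python3 - <<'E'
from h import *
t=get_image("top"); s=get_image("scene"); save(s,"s1.png",(190,130,360,290),4)
C=np.array([.548,-.080])
for uv,z in(((404.3,246.2),.092),((405.75,245.75),.107)):
    X=atz(t,uv,z)[:2]-C; print("top",X,np.degrees(np.arctan2(X[1],X[0])))
for n in("knob_canister_mid",):
    for d in recognise(s,n)[:2]: print(d["bbox"],atz(s,d["bbox"][:2],.078)[:2]-C)
# reproject model into scene
a=np.radians([-15.5+60*k for k in range(6)])
P=np.c_[C[0]+.135*np.cos(a),C[1]+.135*np.sin(a),np.full(6,.083)]
print(np.round(proj(s,P)).tolist(), proj(s,[[.548,-.08,.04],[.333,-.029,.012]]))
print(read_state()["tcp_pos"])
E
```

```text
top [ 0.035898   -0.06132543] -59.6566200900287
top [ 0.03603015 -0.06235661] -59.980336361602795
[168.2, 341.8, 37.4, 37.0] [ 0.29500028 -0.13624269]
[239.2, 223.8, 32.8, 36.0] [ 0.0443259  -0.06266225]
[[245.0, 261.0], [317.0, 251.0], [341.0, 199.0], [300.0, 160.0], [236.0, 167.0], [206.0, 215.0]] [[275.51142756 219.58477935]
 [310.60058921 155.1604118 ]]
[0.41010973 0.31260683 0.22976789]
```

View pics/s1.png

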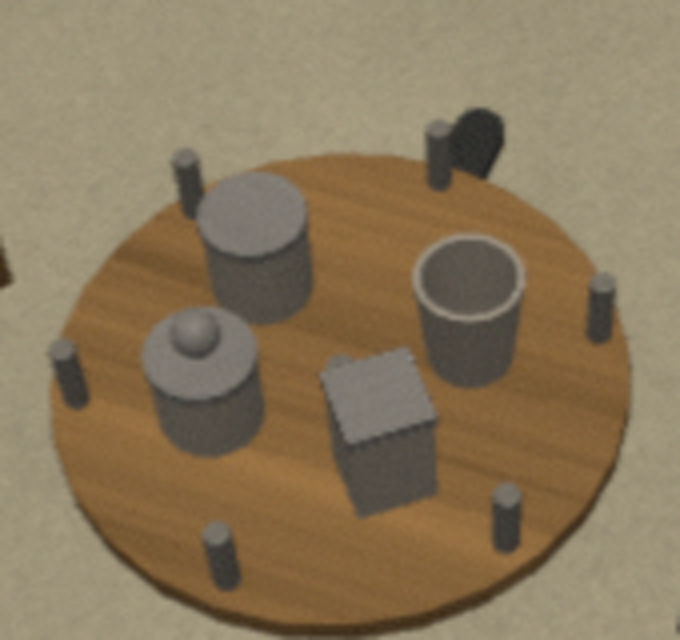

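The scene crop confirms the arrangement and the model reprojects to about 1 px. About 133° of clockwise turn is needed.

>>> drive_tool:
  targets:
    - [37, -49, 0, 0, 0, 0, 1]
    - [74, -98, -10, 0, 0, 0, 1]
    - [111, -147, -20, 0, 0, 0, 1]
    - [148, -196, -30, 0, 0, 0, 1]
    - [185, -245, -30, 0, 0, 0, 1]

```text
clock: 2.85
tcp_pos: [0.5954, 0.0678, 0.1987]
ee_rot: [[0.474, 0.88, -0.001], [0.88, -0.474, 0.001], [0.0, -0.001, -1.0]]
ft_force: [0.3, 0.5, 1.2]
finger_gap: 0.0004
```

>>> drive_tool:
  targets:
    - [10, -12, 0, 0, 0, 0, 1]
    - [20, -24, -10, 0, 0, 0, 1]
    - [20, -24, -10, 0, 0, 0, 1]

```text
clock: 3.22
tcp_pos: [0.6146, 0.0447, 0.1871]
ee_rot: [[0.473, 0.881, -0.004], [0.881, -0.473, 0.001], [-0.001, -0.004, -1.0]]
ft_force: [-1.1, 0.3, -1.3]
finger_gap: 0.0009
```

>>> drive_tool:
  targets:
    - [0, 0, -40, 0, 0, 0, 1]
    - [0, 0, -75, 0, 0, 0, 1]
    - [0, 0, -100, 0, 0, 0, 1]
    - [0, 0, -114, 0, 0, 0, 1]
    - [0, 0, -115, 0, 0, 0, 1]

```text
clock: 3.85
tcp_pos: [0.6137, 0.0458, 0.0714]
ee_rot: [[0.472, 0.881, -0.005], [0.881, -0.472, 0.001], [-0.001, -0.005, -1.0]]
ft_force: [-0.1, 0.1, -0.1]
finger_gap: 0.0007
```

```bash
python3 - <<'E'
from h import *
t=get_image("top"); save(t,"t2.png",(280,170,480,340),4)
s=get_image("scene"); save(s,"s2.png",(180,120,380,290),4)
C=np.array([.548,-.080]);st=read_state();P0=st["tcp_pos"]; X=np.array(P0[:2])-C;print(P0,np.hypot(*X),np.degrees(np.arctan2(X[1],X[0])))
for th in range(58,-92,-4):
    a=np.radians(th);q=C+.137*np.array([np.cos(a),np.sin(a)]); print(th,np.round(q*1000).tolist(),end=' ')
E
```

```text
[0.61513467 0.04526671 0.07317013] 0.14212252608302584 61.81163698099987
58 [621.0, 36.0] 54 [629.0, 31.0] 50 [636.0, 25.0] 46 [643.0, 19.0] 42 [650.0, 12.0] 38 [656.0, 4.0] 34 [662.0, -3.0] 30 [667.0, -12.0] 26 [671.0, -20.0] 22 [675.0, -29.0] 18 [678.0, -38.0] 14 [681.0, -47.0] 10 [683.0, -56.0] 6 [684.0, -66.0] 2 [685.0, -75.0] -2 [685.0, -85.0] -6 [684.0, -94.0] -10 [683.0, -104.0] -14 [681.0, -113.0] -18 [678.0, -122.0] -22 [675.0, -131.0] -26 [671.0, -140.0] -30 [667.0, -148.0] -34 [662.0, -157.0] -38 [656.0, -164.0] -42 [650.0, -172.0] -46 [643.0, -179.0] -50 [636.0, -185.0] -54 [629.0, -191.0] -58 [621.0, -196.0] -62 [612.0, -201.0] -66 [604.0, -205.0] -70 [595.0, -209.0] -74 [586.0, -212.0] -78 [576.0, -214.0] -82 [567.0, -216.0] -86 [558.0, -217.0] -90 [548.0, -217.0]
```

View pics/t2.png

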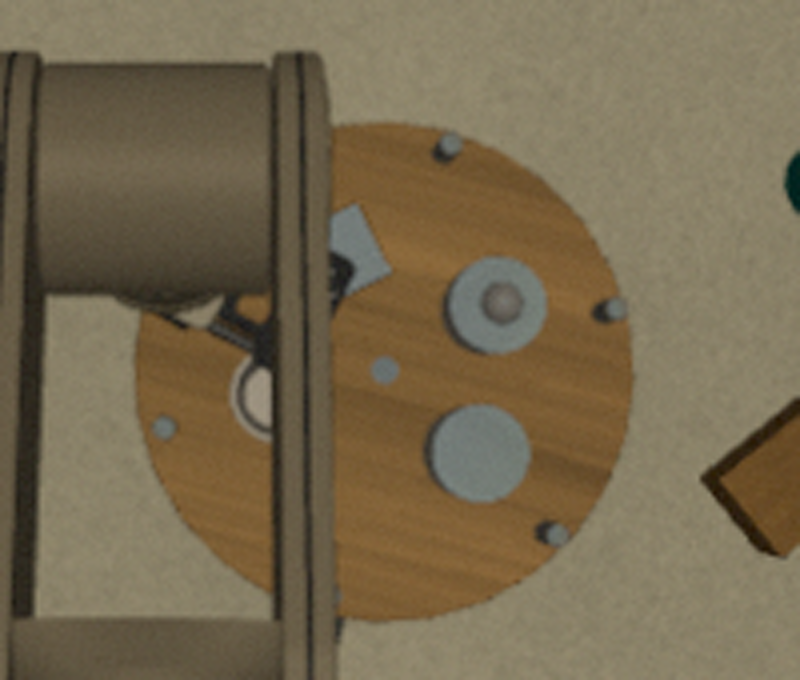

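View pics/s2.png

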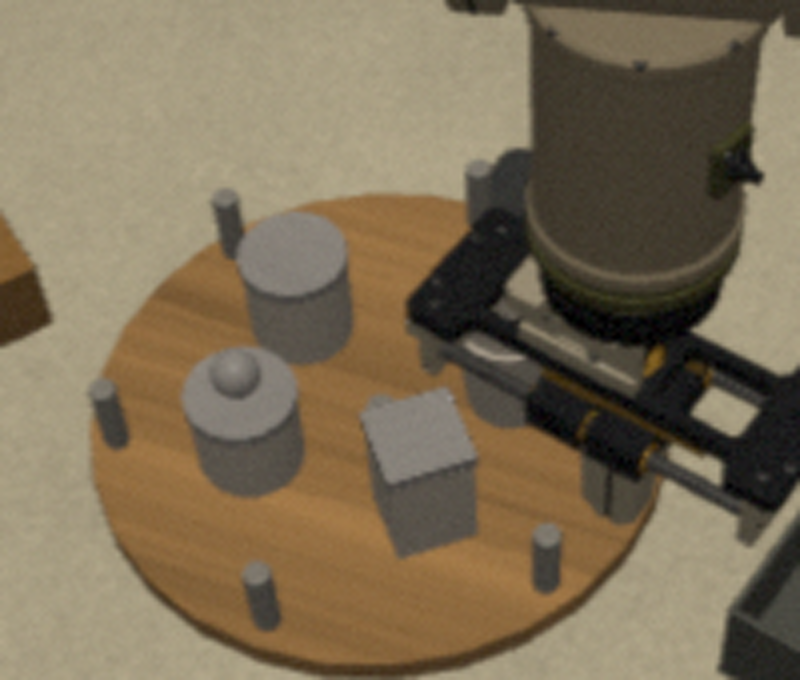

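The shut fingers stand on the rim between two posts (scene crop ~(615,490)), clear of the canisters. Now the push begins along the arc.

>>> drive_tool:
  targets:
    - [6, -9, 0, 0, 0, -0.07, 1]
    - [17, -17, 0, 0, 0, -0.17, 1]
    - [28, -27, 0, 0, 0, -0.28, 1]
    - [38, -37, 0, 0, 0, -0.38, 1]
    - [47, -48, 0, 0, 0, -0.49, 1]

```text
clock: 4.58
tcp_pos: [0.6633, -0.0029, 0.075]
ee_rot: [[0.834, 0.552, 0.001], [0.552, -0.834, 0.002], [0.002, -0.001, -1.0]]
ft_force: [-1.6, 0.4, -0.5]
finger_gap: 0.0005
```

```bash
cat > pl.py <<'E'
from h import *
import sys
C=np.array([.548,-.080]);st=read_state();P0=np.array(st["tcp_pos"]); X=P0[:2]-C;th0=np.degrees(np.arctan2(X[1],X[0]))
R=np.array(st["ee_rot"]);yaw=np.degrees(np.arctan2(R[1,0],R[0,0]))
print(st["clock"],P0,np.hypot(*X),"th",th0,"yaw",yaw,"f",np.round(st["ft_force"],1))
st_=float(sys.argv[1])
for k in range(1,6):
    th=th0-st_*k;a=np.radians(th);q=C+.137*np.array([np.cos(a),np.sin(a)])
    print(round(th),np.round((q-P0[:2])*1000).tolist(),round((.072-P0[2])*1000),round(np.radians(th-yaw),2))
E
python3 pl.py 7; python3 - <<'E'
from h import *
s=get_image("scene"); save(s,"s3.png",(180,120,380,290),4)
E
```

```text
4.575 [ 0.66333947 -0.00288416  0.07504276] 0.13874453912499887 th 33.76664263646041 yaw 33.50904392712227 f [-1.6  0.4 -0.5]
27 [7.0, -15.0] -3 -0.12
20 [14.0, -31.0] -3 -0.24
13 [18.0, -47.0] -3 -0.36
6 [21.0, -63.0] -3 -0.48
-1 [22.0, -80.0] -3 -0.61
```

View pics/s3.png

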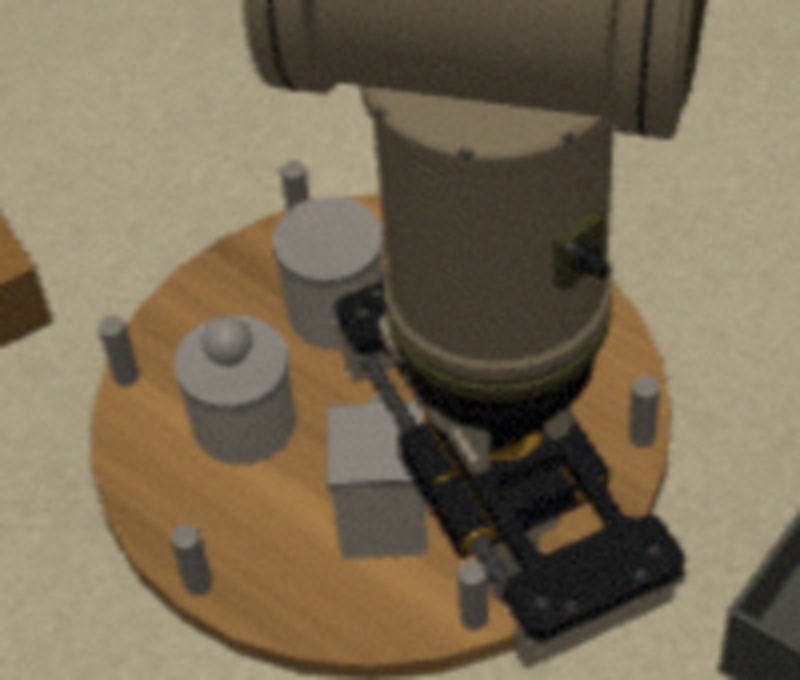

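The platter has turned about 17° with the canisters riding along, so I continue.

>>> drive_tool:
  targets:
    - [7, -15, -2, 0, 0, -0.12, 1]
    - [14, -31, -3, 0, 0, -0.24, 1]
    - [18, -47, -3, 0, 0, -0.36, 1]
    - [21, -63, -3, 0, 0, -0.48, 1]
    - [22, -80, -3, 0, 0, -0.61, 1]

```text
clock: 5.25
tcp_pos: [0.687, -0.0844, 0.0737]
ee_rot: [[0.999, -0.033, 0.004], [-0.033, -0.999, 0.0], [0.004, -0.0, -1.0]]
ft_force: [-1.3, 1.0, -0.7]
finger_gap: 0.0004
```

```bash
python3 pl.py 7
```

```text
5.25 [ 0.68701066 -0.08442561  0.07374162] 0.13908109355882603 th -1.8234807934013717 yaw -1.9130681969489083 f [-1.3  1.  -0.7]
-9 [-4.0, -17.0] -2 -0.12
-16 [-7.0, -33.0] -2 -0.24
-23 [-13.0, -49.0] -2 -0.36
-30 [-20.0, -64.0] -2 -0.49
-37 [-29.0, -78.0] -2 -0.61
```

>>> drive_tool:
  targets:
    - [-3, -17, -1, 0, 0, -0.12, 1]
    - [-7, -33, -2, 0, 0, -0.24, 1]
    - [-13, -49, -2, 0, 0, -0.36, 1]
    - [-20, -64, -2, 0, 0, -0.49, 1]
    - [-29, -78, -2, 0, 0, -0.61, 1]

```text
clock: 5.88
tcp_pos: [0.6587, -0.1626, 0.0733]
ee_rot: [[0.799, -0.602, 0.005], [-0.602, -0.799, -0.002], [0.006, -0.001, -1.0]]
ft_force: [-0.1, 1.6, -0.1]
finger_gap: 0.0006
```

```bash
python3 pl.py 5;  python3 - <<'E'
from h import *
s=get_image("scene"); save(s,"s4.png",(180,120,380,290),4)
E
```

```text
5.875 [ 0.65865664 -0.16257106  0.07334986] 0.13806835983248197 th -36.729991799957695 yaw -36.98725157282684 f [-0.1  1.6 -0.1]
-42 [-8.0, -9.0] -1 -0.08
-47 [-17.0, -17.0] -1 -0.17
-52 [-26.0, -25.0] -1 -0.26
-57 [-36.0, -32.0] -1 -0.34
-62 [-46.0, -38.0] -1 -0.43
```

View pics/s4.png

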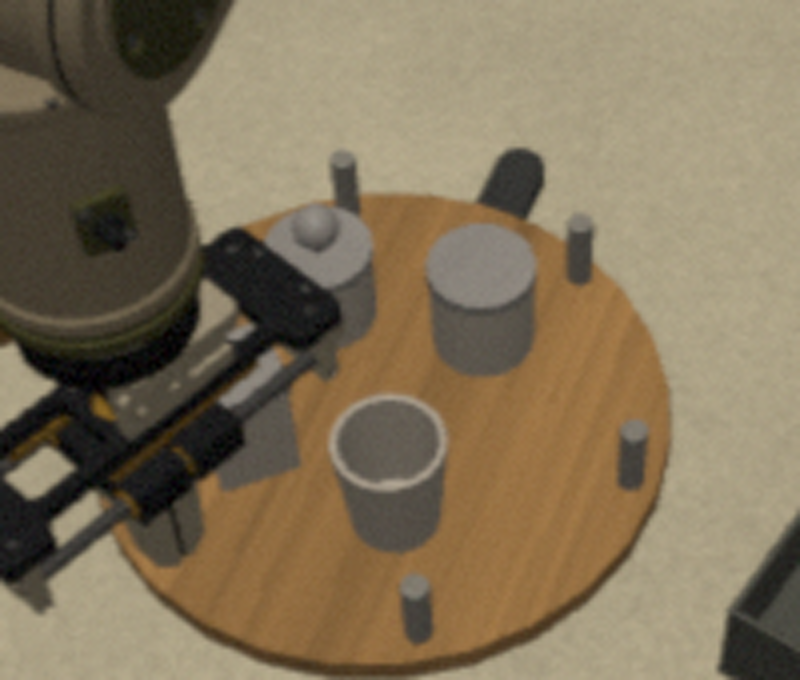

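The knob canister is now at the front right (crop (318,230)), about 45° from the tongue. I push about 35° more, then measure.

>>> drive_tool:
  targets:
    - [-11, -12, 0, 0, 0, -0.12, 1]
    - [-24, -23, 0, 0, 0, -0.24, 1]
    - [-37, -33, 0, 0, 0, -0.36, 1]
    - [-50, -40, 0, 0, 0, -0.48, 1]
    - [-60, -45, 0, 0, 0, -0.56, 1]

```text
clock: 6.55
tcp_pos: [0.5981, -0.2095, 0.0746]
ee_rot: [[0.351, -0.936, 0.004], [-0.936, -0.351, -0.006], [0.007, -0.002, -1.0]]
ft_force: [0.7, 0.7, 0.1]
finger_gap: 0.0002
```

```bash
python3 pl.py 3;  python3 - <<'E'
from h import *
C=np.array([.548,-.080])
s=get_image("scene"); save(s,"s5.png",(180,120,380,290),4)
t=get_image("top"); save(t,"t5.png",(280,200,480,360),4)
for p in(s,t):
  for d in recognise(p,"knob_canister_mid"):
    X=atz(p,d["bbox"][:2],.078)[:2]-C
    if np.hypot(*X)<.12: print(d["p"],d["bbox"],X,np.degrees(np.arctan2(X[1],X[0])))
E
```

```text
6.55 [ 0.59814802 -0.20945673  0.07456516] 0.1388303617741694 th -68.82498563171124 yaw -69.45495074120376 f [0.7 0.7 0.1]
-72 [-7.0, -1.0] -3 -0.04
-75 [-14.0, -3.0] -3 -0.09
-78 [-21.0, -4.0] -3 -0.15
-81 [-28.0, -6.0] -3 -0.2
-84 [-35.0, -7.0] -3 -0.25
0.56 [278.4, 184.0, 24.9, 37.6] [-0.06377305 -0.00055486] -179.50150459316725
0.87 [378.6, 293.8, 23.1, 25.3] [-0.07235575 -0.00290711] -177.6992069061353
```

View pics/s5.png

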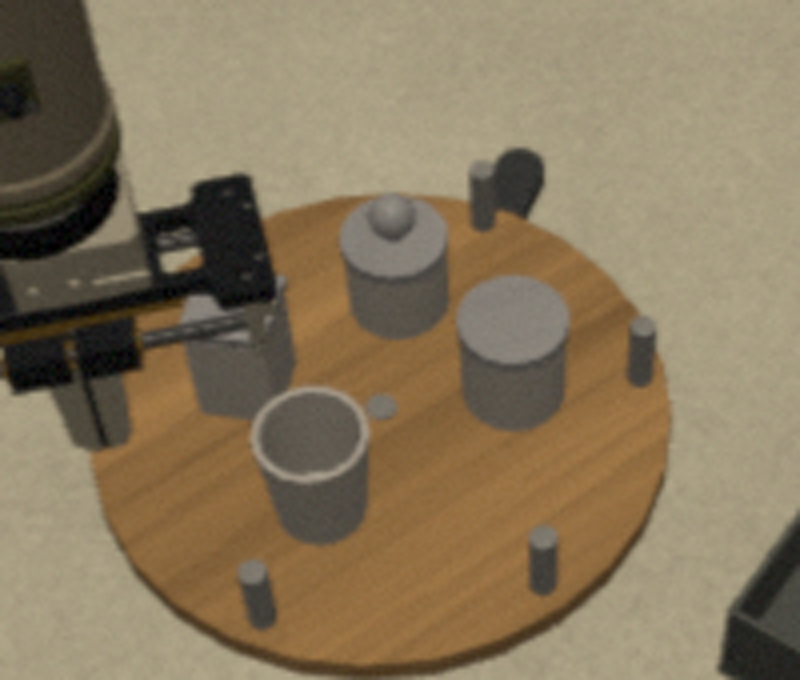

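View pics/t5.png

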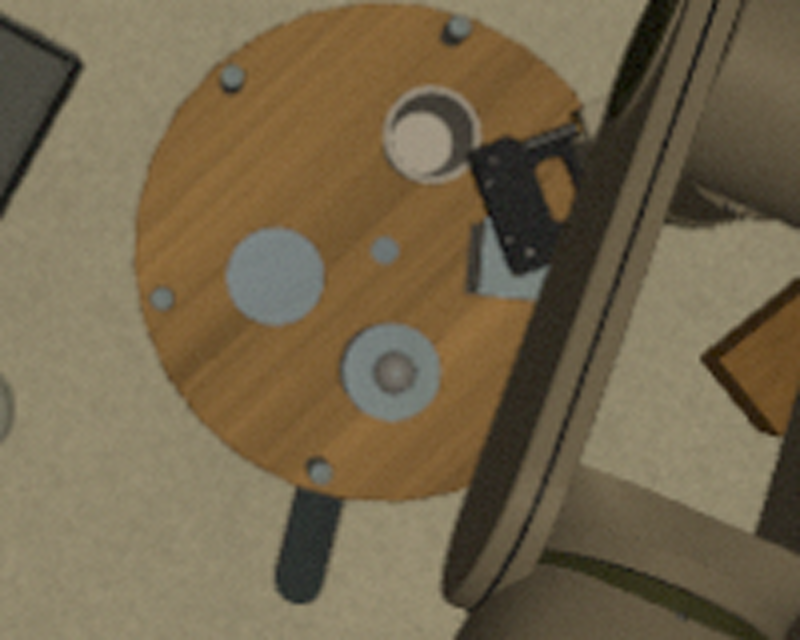

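In the top crop the knob canister's lid is at (391,371), about -178°, against the tongue at about -193.7°. I push about 12° slowly and then measure again.

>>> drive_tool:
  targets:
    - [-8, -1, -2, 0, 0, -0.05, 1]
    - [-15, -3, -3, 0, 0, -0.1, 1]
    - [-22, -5, -3, 0, 0, -0.16, 1]
    - [-28, -6, -3, 0, 0, -0.2, 1]
    - [-28, -6, -3, 0, 0, -0.2, 1]

```text
clock: 7.38
tcp_pos: [0.5704, -0.2153, 0.0714]
ee_rot: [[0.163, -0.987, 0.002], [-0.987, -0.163, -0.007], [0.007, -0.001, -1.0]]
ft_force: [-0.2, 0.6, -0.5]
finger_gap: 0.0003
```

```bash
python3 pl.py 1;  cat > m.py <<'E'
from h import *
import sys
C=np.array([.548,-.080]); tip=np.array([.333,-.029])
u=np.array([-np.cos(np.radians(13.6)),np.sin(np.radians(13.6))]); n=np.array([-u[1],u[0]])
s=get_image("scene"); save(s,sys.argv[1]+"s.png",(180,120,380,290),4)
t=get_image("top"); save(t,sys.argv[1]+"t.png",(280,200,480,360),4)
for p,z,b in((t,.092,(330,260,410,330)),(s,.078,None)):
  for d in silhouettes(p,"knob_canister_mid"):
    X=atz(p,d["bbox"][:2],z)[:2]-C
    if np.hypot(*X)<.12:
      c,_=cv2.findContours(d["region"].astype(np.uint8),0,1); c=max(c,key=cv2.contourArea)
      print(d["p"],d["bbox"],cv2.minEnclosingCircle(c),X,"deg",np.degrees(np.arctan2(X[1],X[0])),"along/lat",X@u,X@n)
E
python3 m.py 6
```

```text
7.375 [ 0.57039741 -0.21530824  0.07135819] 0.13714942634970675 th -80.60112213872858 yaw -80.63462697932677 f [-0.2  0.6 -0.5]
-82 [-2.0, -0.0] 1 -0.02
-83 [-5.0, -1.0] 1 -0.03
-84 [-7.0, -1.0] 1 -0.05
-85 [-10.0, -1.0] 1 -0.07
-86 [-12.0, -1.0] 1 -0.09
0.6 [371.9, 291.2, 21.5, 26.1] ((371.53875732421875, 291.1899108886719), 12.652304649353027) [-0.06583902  0.01356436] deg 168.35863036013305 along/lat 0.06718251002390165 0.0022974987892619148
0.8 [285.8, 187.2, 26.0, 39.0] ((285.0, 187.56756591796875), 18.675073623657227) [-0.05668041  0.0158179 ] deg 164.4070861376931 along/lat 0.05881060294237271 -0.002046429185056811
```

View pics/6t.png

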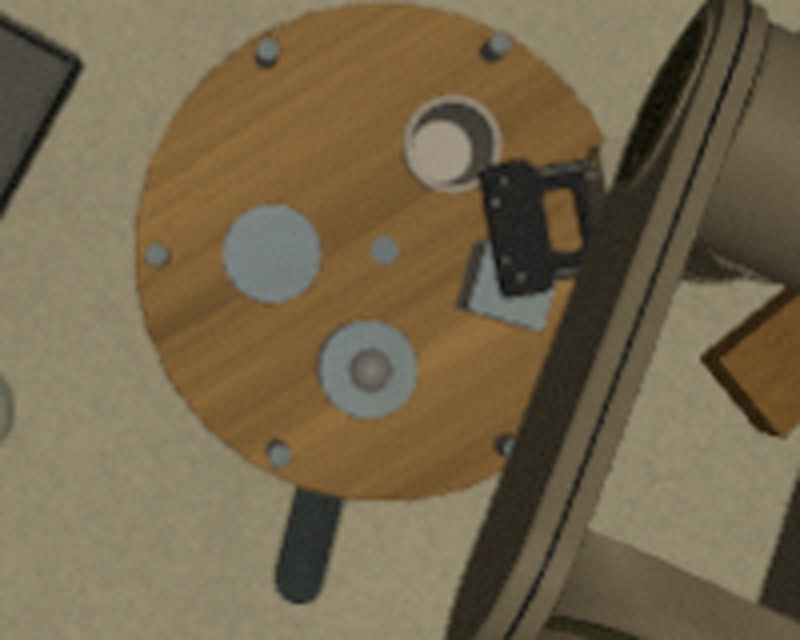

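View pics/6s.png

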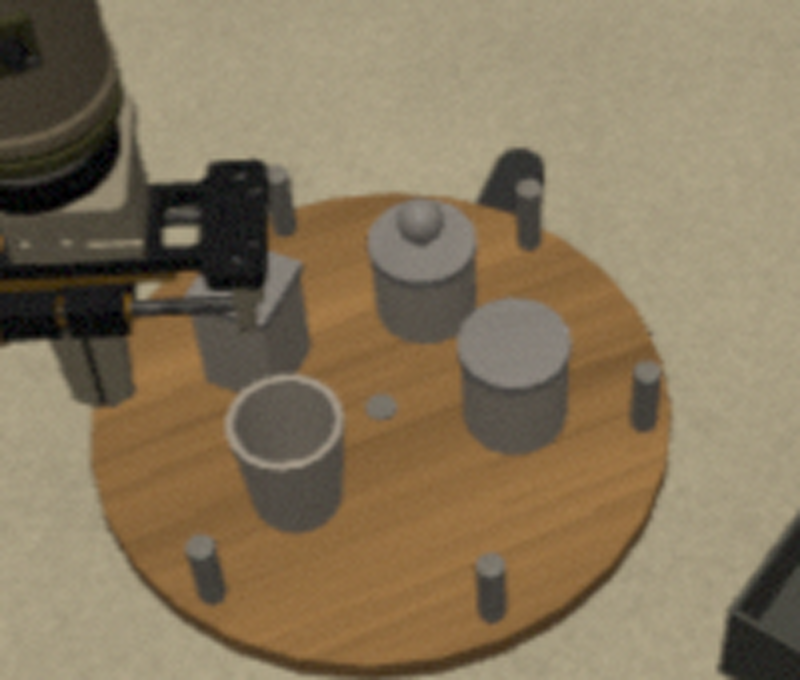

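The knob canister now lines up with the tongue: the two cameras put it +2.3 mm and -2.0 mm off the line. I back off counter-clockwise and lift.

>>> drive_tool:
  targets:
    - [10, 2, 1, 0, 0, 0, 1]
    - [18, 3, 2, 0, 0, 0, 1]
    - [18, 3, 30, 0, 0, 0, 1]
    - [18, 3, 80, 0, 0, 0, 1]
    - [18, 3, 130, 0, 0, 0, 1]

```text
clock: 8.2
tcp_pos: [0.5888, -0.212, 0.2023]
ee_rot: [[0.163, -0.987, 0.002], [-0.987, -0.163, -0.006], [0.006, -0.001, -1.0]]
ft_force: [1.1, 0.1, 0.8]
finger_gap: 0.0006
```

>>> drive_tool:
  targets:
    - [20, -50, 30, 0, 0, 0, 1]
    - [40, -100, 60, 0, 0, 0, 1]
    - [60, -150, 60, 0, 0, 0, 1]
    - [80, -200, 60, 0, 0, 0, 1]
    - [80, -200, 60, 0, 0, 0, 1]

```text
clock: 8.82
tcp_pos: [0.6684, -0.4154, 0.2564]
ee_rot: [[0.16, -0.987, -0.004], [-0.987, -0.16, -0.003], [0.003, 0.004, -1.0]]
ft_force: [-0.2, 0.7, -0.9]
finger_gap: 0.0005
```

```bash
python3 m.py 7; python3 - <<'E'
from h import *
C=np.array([.548,-.080])
t=get_image("top")
for uv,z in [((372,292.25),.092)]:
    X=atz(t,uv,z)[:2]-C;print(X,np.degrees(np.arctan2(X[1],X[0])))
for n,z in(("jar",.08),("tub",.03),("carton",.05),("flat_canister_mid",.09),("square_tin_mid",.1),("open_cup_mid",.1)):
    for d in recognise(t,n)[:2]: print(n,d["p"],atz(t,d["bbox"][:2],z)[:2],np.hypot(*(atz(t,d["bbox"][:2],z)[:2]-C)))
print(read_state()["tcp_pos"])
E
```

```text
0.95 [371.5, 293.9, 24.8, 27.5] ((371.6209716796875, 291.6612854003906), 12.550013542175293) [-0.07193337  0.01452861] deg 168.58140429135503 along/lat 0.07333272175686838 0.00279332357582999
[-0.0682127   0.01336028] 168.91821646427366
jar 0.56 [0.45560254 0.16949347] 0.2660531561742596
tub 0.67 [0.65337429 0.19671132] 0.2960960898849261
tub 0.43 [ 0.48148577 -0.06844103] 0.06751112937576945
carton 0.82 [ 0.48509013 -0.32168455] 0.24973800477458585
flat_canister_mid 0.77 [ 0.5491429 -0.0112328] 0.06877669516592547
square_tin_mid 0.57 [ 0.52649917 -0.14090702] 0.06459064369404012
open_cup_mid 0.61 [ 0.60625465 -0.11619715] 0.06858453554373904
[ 0.66892811 -0.41149227  0.26336334]
```

View pics/7t.png

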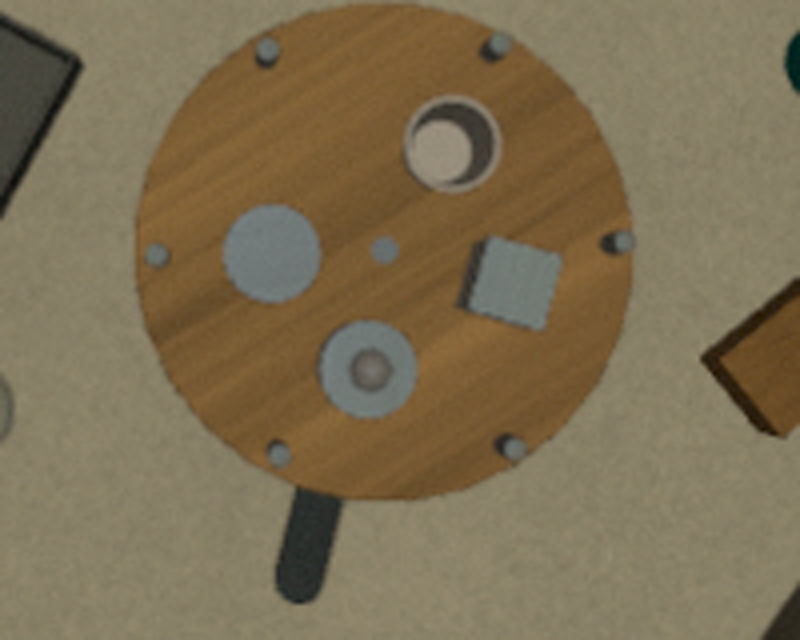

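View pics/7s.png

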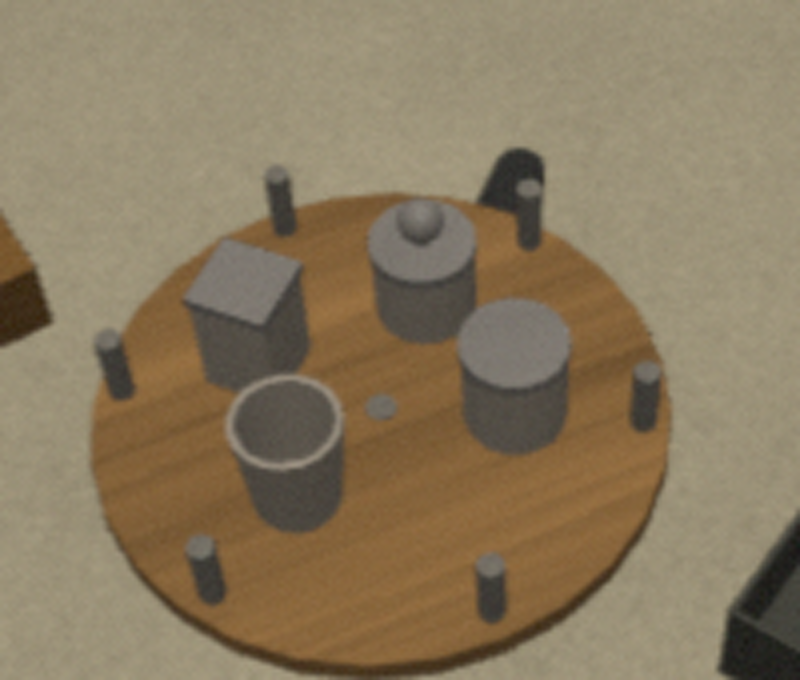

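```bash
python3 -c "
from bench import *
print(job_done())"
```

```text
the job is handed in; nothing more can be done
None
```

I turned the platter about 130° clockwise, pushing one rim post along its arc with shut fingers, until the white ball-knob canister stood at the front. Then I backed off, lifted clear and handed the job in at about 9 s. It reported no verdict.

**Alignment:** In the last top picture the canister's centre is about 3 mm off the tongue's centre line (14 mm allowed) and about 68–73 mm from the axis. Before I backed off, the two cameras put it +2.3 mm and -2.0 mm off the line. In the final scene picture the network did not report it, so only the top camera gives the last figure.

**Canisters:** All four look upright on the platter in both pictures. The other three measure 65–69 mm from the axis (45–85 mm allowed). The measured force on the tool stayed under 2 N.

**Tub, carton and jar:** They look unmoved. Their network readings differ by 2–6 mm from the start, the jar most; I take that as detection noise, as the robot never came near it.

**Platter at rest:** The front of the platter shows no movement between the pictures before and after I backed off. I did not measure its speed.

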